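Pack and lay up a clamp strap for drilling

TASK

Get the blank that stands on the T-slot plate ready for clamping. Behind the stud, on the side away from the blank, stack two packing blocks that together are exactly as tall as that blank, the thicker one underneath and the other squarely on top; then lay the strap over the stud, pointing at the middle of the blank, so that it lies level with one end on the blank and the other on the packing and the stud near the middle of its slot, and slip the washer over the stud flat onto the strap. Do not shift any of the three blanks.

Things in the scene. Friction and masses are not known exactly. Their poses are not given: they have to be found in the camera images.
- plate: fixed bright milled T-slot plate on the bench, 140 (its x) x 240 (its y) x 30 mm thick, with three dark open slots 12 mm wide running along its y; origin at the centre of its underside, so its top is 30 mm above the origin. The bench top is at height 0
- stud: fixed upright dark threaded clamping stud in the middle slot of the plate, 10 mm diameter, standing 70 mm above the plate's top; its last 8 mm taper to 5 mm. Origin on its axis at the level of the plate's top, z up. The packing goes on the side of the stud away from the blank, centred about 52 mm from the stud on the line from the blank's centre through the stud
- blank_aluminium: loose silvery aluminium round blank, 76 mm diameter x 30 mm tall, standing upright, with a centre bore and six small marks shown on top; origin at the centre of its underside. One of the three blanks stands on the plate beside the stud (centre 72 to 78 mm from it), the other two wait on a granite slab behind the plate
- blank_brass: loose yellow brass round blank, 76 mm diameter x 36 mm tall, standing upright, with a centre bore and six small marks shown on top; origin at the centre of its underside. One of the three blanks stands on the plate beside the stud (centre 72 to 78 mm from it), the other two wait on a granite slab behind the plate
- blank_black: loose black acetal round blank, 76 mm diameter x 42 mm tall, standing upright, with a centre bore and six small marks shown on top; origin at the centre of its underside. One of the three blanks stands on the plate beside the stud (centre 72 to 78 mm from it), the other two wait on a granite slab behind the plate
- packer_blue: loose blue packing block of aluminium, 48 long (its x) x 38 wide (its y) x 24 mm thick, flat on the bench; origin at the centre of its underside
- packer_red: loose red packing block of aluminium, 44 long (its x) x 34 wide (its y) x 18 mm thick, flat on the bench; origin at the centre of its underside
- packer_green: loose green packing block of aluminium, 40 long (its x) x 30 wide (its y) x 12 mm thick, flat on the bench; origin at the centre of its underside
- strap: loose black steel clamp strap lying flat on the bench, 130 long (its x) x 34 wide (its y) x 12 mm thick, both ends alike, about 0.33 kg; a straight slot through its middle, 54 mm long (along x) x 14 mm wide; origin at the centre of its underside
- washer: loose thick yellow-zinc washer lying flat on the bench, 32 mm outer diameter, 13.5 mm bore, 8 mm thick; origin at the centre of its underside
Not all that is in view belongs to the job. Of the things shaped like the packer_blue, the blue one is meant. Several things look just like the packer_green: the one meant starts farthest to the robot's left.

How it is judged:
By the outcome, as a careful person would: the job done as asked, in the order asked, and still so for the second after the job is handed in, with the robot touching nothing.
It also fails if it takes over 112 s, if anything falls off the work surface, if the arm or the gripper's body presses on something with over 40 N, if the wrist force passes 120 N, or if a joint passes its speed limit or range.

ROBOT

A 6-joint arm with a two-finger parallel gripper is mounted at the origin on the work surface. World frame = base frame: x ahead of the robot, y to its left, z up, the work surface at z = 0. Lengths are in m, angles in rad, forces in N, time in s.
With the tool pointing down it reaches from about 0.375 to 0.975 m from the base axis. Payload 3.8 kg.
Tool frame: the origin (TCP) lies midway between the tips of the shut fingers; the grasp point (between the pads) lies 19 mm behind it; x points along the fingers, y is the direction in which the jaws open and shut, and the axes are right-handed (so a half turn about x gives the same grasp; the last joint's range is limited). The gripper opens to 88 mm and grips with 3 to 60 N. Pads are 18 mm wide; open, the fingers measure 123 mm over their backs; the gripper's body (75 mm by 187 mm) begins 45 mm behind the grasp point.
Start: joints at [-1.172, 0.264, 1.604, -0, 1.274, -0.037], TCP at [0.285, -0.612, 0.239] pointing down, gripper open.
Joint ranges: [-2.63, 2.63], [-0.94, 2.18], [0.31, 2.57], [-1.31, 4.45], [0, 2.66], [-2.55, 2.55]. Speed limits (rad/s): [2.57, 2.57, 3.14, 3.14, 3.14, 3.14].

INTERFACE

Orientations are given as a rotation vector (axis times angle).
In Python, from cell import manip, inverse_kinematics, cams, order gives the robot as it stands. Calls block until the motion is done:
- manip.move_pose(position, orientation): joint-space move of the TCP to a pose.
- manip.move_linear(position, rate=0.15, rot=None): straight line of the TCP; rot=None keeps the orientation; rate is the mean speed in m/s.
- manip.set_joints(angles): joint-space move.
- manip.set_gripper(opening, force=None): finger opening in m; force is the grip in N (None keeps the last); returns when the fingers have stopped.
- manip.dwell(seconds).
- inverse_kinematics(position, orientation): joint angles nearest the present ones, or None.
- manip.state(): the state.
- cams.capture(name): name is "scene" or "top" or "wrist"; returns a dict with "image" (480x640x3 uint8, blue, green, red), "z_map" (480x640 float32, m along the optical axis (not along the pixel's ray), 0 where there is no reading), "intrinsics" (3x3 intrinsics, pixels), "position" and "orientation" of the camera in the world; the wrist camera has in their place "T_tool_cam" (4x4, takes a point from camera to tool coordinates, whose origin is the TCP and whose axes are the tool frame's). Camera axes: x right, y down, z forward; pixel columns grow to the right and rows downward; lengths in m; the calibration is good to about 2 mm. A picture is of the moment at which its call begins: read the wrist's pose just before it.
A pose or a line that the arm cannot do raises manip.IKError and nothing moves.
- order.close_job(): hands the job in, once; it reports no verdict.
The state is a dict: "clock": time; "joint_pos": joint angles; "joint_velocities": joint speeds; "tau": joint torques, N m; "tool_pos": TCP position; "tcp_rot": TCP orientation; "contact_force": force on the tool from outside, world axes, zero at the start; "moment": the same for the moment, N m; "gripper_width": finger opening in m.
Only numpy, scipy, OpenCV 4.12 (cv2) and the standard library are available. Lean on these libraries where they do the work, as an engineer would, in place of code of your own. Each camera call takes 0.05 s, during which the arm holds its last target. There are 200 camera calls.

## Working session

There is one attempt and no reset: what is moved stays moved. The work goes in short steps, each a Python script; the robot and the scene stay as the last script left them, time stands still between calls to the robot, and variables do not carry over. Pictures are saved under pics/ and viewed, on a budget of 14 in all, crops included, one or two more only if the job needs it, and the job is handed in when it is done.

```bash
ls; mkdir -p pics
python3 - <<'E'
from cell import manip,cams
import cv2,numpy as np
for n in ["scene","top"]:
    c=cams.capture(n); cv2.imwrite(f"pics/{n}0.png",c["image"]); np.savez(f"{n}0.npz",**c)
    print(n,c["intrinsics"].tolist(),c["position"],c["orientation"])
print(manip.state())
E
```

```text
pics
scene [[530.3651497439324, 0.0, 318.5927956745206], [0.0, 530.3651497439324, 242.91859409130015], [0.0, 0.0, 1.0]] [1.24046173 0.49991881 0.89913642] [-1.19576337 -2.29719038  0.9744245 ]
top [[464.81095310581264, 0.0, 319.29773026657006], [0.0, 464.81095310581264, 236.97283119013164], [0.0, 0.0, 1.0]] [ 0.34208742 -0.01852121  0.9492653 ] [-2.09134615  2.13620356 -0.19603223]
{'clock': 0.1, 'joint_pos': array([-1.17190636e+00,  2.64678653e-01,  1.60520253e+00, -3.52554942e-06,
        1.27367893e+00, -3.69252058e-02]), 'joint_velocities': array([-0.00118971, -0.00152047, -0.0020239 , -0.00156378, -0.0009231 ,
       -0.0005146 ]), 'tau': array([ 3.96036958e-04, -5.03621364e+01, -3.58070648e+01,  7.30917463e-02,
        2.33556423e-02, -4.62938078e-05]), 'tool_pos': array([ 0.2846922 , -0.61134285,  0.23753078]), 'tcp_rot': array([ 1.98066914,  0.44061065, -1.98139441]), 'contact_force': array([-0.15811503, -0.71899864, -0.21292814]), 'moment': array([-0.04878401,  0.01990734,  0.01641648]), 'gripper_width': 0.08809521878174512}
```

View pics/top0.png

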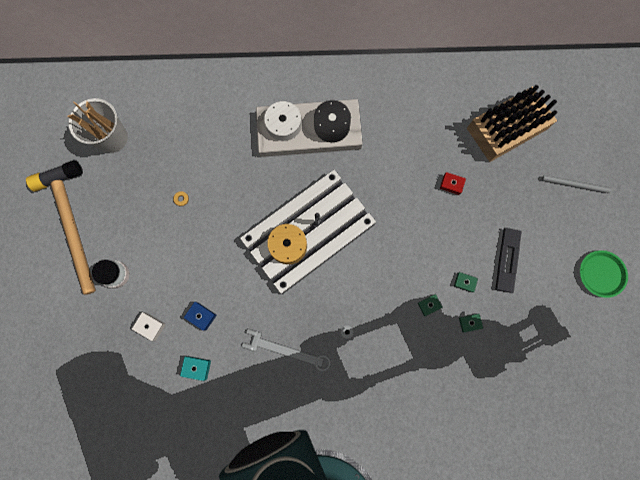

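View pics/scene0.png

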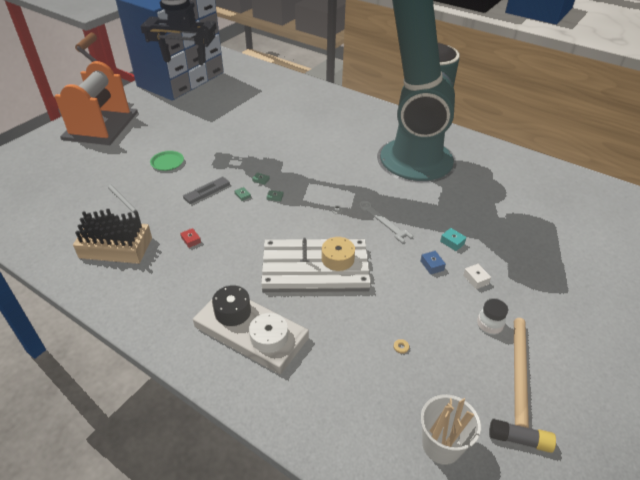

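The top view shows brass (36 mm) on the plate at (287,243), so the packing is blue (24) + green (12). There are three dark-green candidates: (430,305), (471,322) and (466,282). Farthest left (+y is image left) should be (430,305). The teal (195,368) and white (147,326) blocks look like copies of the blue packer (198,316).

```bash
cat > h.py <<'E'
import numpy as np,cv2
from scipy.spatial.transform import Rotation as R
def load(n): return dict(np.load(n))
def pose(c): return R.from_rotvec(c["orientation"]).as_matrix(),np.array(c["position"])
def cast(c,px,z,Rm=None,p=None):
    """pixels -> world points on the plane at height z"""
    if Rm is None: Rm,p=pose(c)
    px=np.atleast_2d(px).astype(float)
    d=np.c_[px,np.ones(len(px))]@np.linalg.inv(c["intrinsics"]).T@Rm.T
    return p+d*((z-p[2])/d[:,2])[:,None]
def rect(c,mask,z,Rm=None,p=None,near=None):
    """min-area rect (centre, sides, angle of long side) of blobs on plane z"""
    cs,_=cv2.findContours(mask,cv2.RETR_EXTERNAL,cv2.CHAIN_APPROX_NONE); out=[]
    for k in cs:
        if cv2.contourArea(k)<60: continue
        P=cast(c,k[:,0],z,Rm,p)[:,:2]
        (cx,cy),(w,h),a=cv2.minAreaRect((P*1000).astype(np.float32))
        if h>w: w,h,a=h,w,a+90
        a=(a+90)%180-90
        out.append((np.round(k[:,0].mean(0)),np.round([cx/1e3,cy/1e3],4),np.round([w,h],1),round(a,1)))
    return out
E
python3 - <<'E'
from h import *
c=load("top0.npz"); im=c["image"]; H=cv2.cvtColor(im,cv2.COLOR_BGR2HSV)
Rm,p=pose(c); print(Rm.round(3))
def m(lo,hi): return cv2.inRange(H,lo,hi)
for n,lo,hi,z in [("blue",(100,120,40),(125,255,255),.024),("teal",(82,100,60),(98,255,255),.024),("green",(55,70,20),(82,255,255),.012),("yellow",(12,100,90),(30,255,255),.06)]:
    print(n); [print(*r) for r in rect(c,m(lo,hi),z)]
k=np.zeros(im.shape[:2],np.uint8); k[220:300,490:530]=m((0,0,0),(180,255,70))[220:300,490:530]
print("strap",rect(c,k,.012)); print("washer",rect(c,m((12,100,90),(30,255,255)),.008))
pl=np.array([[332,176],[370,221],[283,286],[248,238]]);print("plate bolts",cast(c,pl,.03).round(3))
print("stud tip guess",cast(c,[[319,216]],.10).round(3))
k=cv2.resize(im[250:345,400:530],None,fx=5,fy=5,interpolation=cv2.INTER_CUBIC);k2=cv2.resize(im[190:300,230:390],(650,447),interpolation=cv2.INTER_CUBIC)
cv2.imwrite("pics/g.png",k)
E
```

```text
[[-0.02  -0.981  0.194]
 [-1.     0.022  0.009]
 [-0.013 -0.194 -0.981]]
blue
[199. 316.] [0.3721 0.229 ] [51.2 38.7] 56.5
teal
[339. 468.] [ 0.0855 -0.0408] [86.9 30.4] 64.1
[195. 368.] [0.2727 0.2347] [52.4 37.7] 78.2
green
[471. 323.] [ 0.3489 -0.3056] [42.  29.4] -80.1
[430. 305.] [ 0.3853 -0.227 ] [40.2 29.5] -65.3
[466. 282.] [ 0.429  -0.3024] [41.1 30.4] 69.9
[603. 273.] [ 0.4406 -0.5795] [95.4 93.3] -8.4
yellow
[287. 243.] [0.5081 0.0524] [75.3 74.4] -1.2
[180. 198.] [0.6027 0.2639] [29.8 27.9] 44.6
[ 72. 237.] [0.5339 0.4755] [244.3  23.7] 20.5
[ 35. 182.] [0.6426 0.5595] [40.1 31.3] 29.7
[507. 136.] [ 0.7426 -0.4104] [162.4  82.4] -61.6
[ 92. 120.] [0.7785 0.4588] [104.   45.4] 49.4
strap [(array([506., 260.]), array([ 0.4733, -0.3867]), array([130.2,  45.2]), -12.5)]
washer [(array([287., 243.]), array([0.5178, 0.0566]), array([79.7, 78.8]), -1.2), (array([180., 198.]), array([0.6179, 0.2804]), array([31.6, 29.5]), 44.6), (array([ 72., 237.]), array([0.5452, 0.5044]), array([258.5,  25.1]), 20.5), (array([ 35., 182.]), array([0.6602, 0.5933]), array([42.5, 33.1]), 29.7), (array([507., 136.]), array([ 0.7661, -0.4333]), array([171.9,  87.2]), -61.6), (array([ 92., 120.]), array([0.804 , 0.4867]), array([110.1,  48. ]), 49.4)]
plate bolts [[ 0.652 -0.039  0.03 ]
 [ 0.555 -0.114  0.03 ]
 [ 0.427  0.063  0.03 ]
 [ 0.525  0.133  0.03 ]]
stud tip guess [[ 0.551 -0.011  0.1  ]]
```

View pics/g.png

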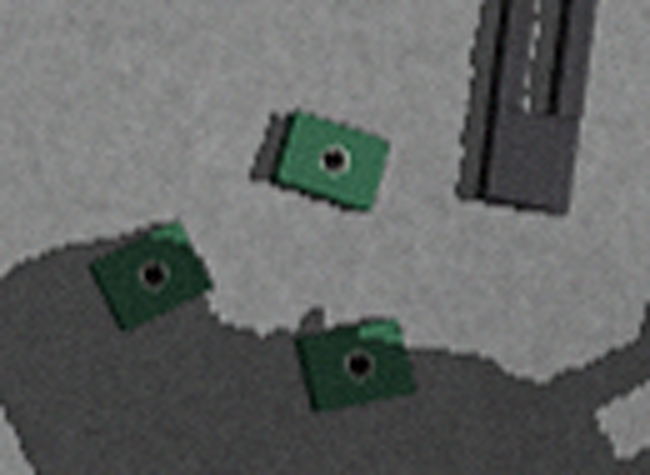

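All three greens are identical 40x30 blocks. At y = -0.227, -0.302 and -0.306, the one at (430,305) is farthest left. Next I'll look at the plate and the blue block from close by.

```bash
cat >> h.py <<'E'
def down(psi):
    y=np.array([np.cos(psi),np.sin(psi),0]); x=np.array([0,0,-1.]); return R.from_matrix(np.c_[x,y,np.cross(x,y)]).as_rotvec()
def wrist(name):
    from cell import manip,cams
    s=manip.state(); c=cams.capture("wrist"); cv2.imwrite(f"pics/{name}.png",c["image"])
    T=np.eye(4); T[:3,:3]=R.from_rotvec(s["tcp_rot"]).as_matrix(); T[:3,3]=s["tool_pos"]; T=T@c["T_tool_cam"]
    c["orientation"]=R.from_matrix(T[:3,:3]).as_rotvec(); c["position"]=T[:3,3]; np.savez(name+".npz",**c); return c
E
python3 - <<'E'
from h import *
from cell import manip,inverse_kinematics
def best(x,y,z,psi):
    qs=[(abs(q[5]),k,q) for k in (psi,psi+np.pi,psi-np.pi) for q in [inverse_kinematics([x,y,z],down(k))] if q is not None]
    return min(qs,key=lambda t:t[0])
print(best(.54,0,.3,np.radians(37)),best(.372,.229,.2,np.radians(56.5+90)),best(.5,-.387,.02,np.radians(77)),best(.385,-.227,.02,np.radians(25)))
t=manip.state()["clock"]
manip.move_pose([.50,0,.32],down(np.radians(37))); s=manip.state(); print(s["clock"]-t,s["joint_pos"].round(2))
c=wrist("w1"); print(c["T_tool_cam"].round(3))
E
```

```text
(np.float64(0.6918992905099177), np.float64(0.6457718232379019), array([-4.61274673e-02, -2.57355264e-02,  1.81368728e+00, -4.44089210e-16,
        1.35364090e+00, -6.91899291e-01])) (np.float64(1.079458439946448), np.float64(-0.5846852994181004), array([ 4.94773141e-01, -1.71227581e-01,  2.13103230e+00, -4.44089210e-16,
        1.18178794e+00,  1.07945844e+00])) (np.float64(1.0996122029857673), np.float64(4.485496177625427), array([-6.98076927e-01,  3.96807298e-01,  1.86917772e+00, -4.44089210e-16,
        8.75607635e-01,  1.09961220e+00])) (np.float64(1.0248185941097945), np.float64(0.4363323129985824), array([-5.88486281e-01,  9.17124018e-02,  2.26453327e+00, -4.44089210e-16,
        7.85346978e-01, -1.02481859e+00]))
2.3249999999999997 [-0.05 -0.11  1.86 -0.    1.4  -0.7 ]
[[-0.    -0.295  0.955 -0.147]
 [ 1.    -0.002 -0.    -0.   ]
 [ 0.002  0.955  0.295 -0.076]
 [ 0.     0.     0.     1.   ]]
```

View pics/w1.png

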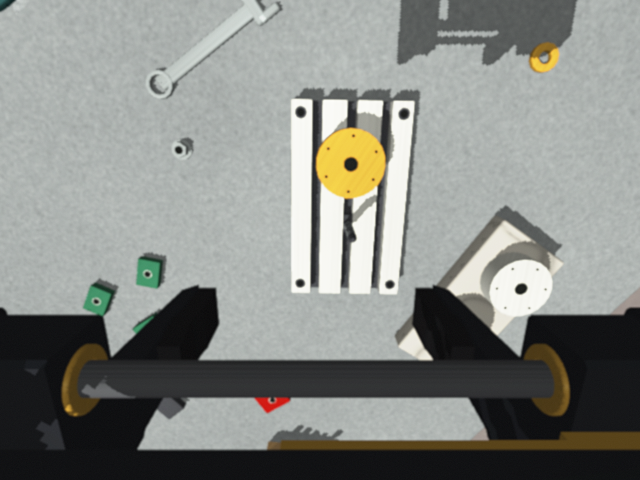

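Run:
```python
from h import *
c=load("w1.npz"); im=c["image"]; H=cv2.cvtColor(im,cv2.COLOR_BGR2HSV); print(c["position"])
m=cv2.inRange(H,(12,100,90),(32,255,255)); m2=m.copy(); m2[:, :300]=0; m2[:,400:]=0; m2[:120]=0;m2[210:]=0
k=max(cv2.findContours(m2,0,1)[0],key=cv2.contourArea)
P=cast(c,k[:,0],.066)[:,:2]; (x,y),r=cv2.minEnclosingCircle((P*1000).astype(np.float32)); print("blank",x,y,r)
print("bolts",cast(c,[[300.5,112],[404,113],[389.5,284.5],[300,283.5]],.03).round(4))
print("bore", cast(c,[[351,164]],.066))
K=cv2.resize(im[150:300,280:430],(600,600),interpolation=cv2.INTER_CUBIC); cv2.imwrite("pics/stud.png",K)
for v in [(350,215),(351,238)]: print(cast(c,[v],.1),cast(c,[v],.03))
mw=m.copy(); mw[:, :500]=0; mw[120:]=0; print("washer",rect(c,mw,.008))
```

```text
[0.45455268 0.05965962 0.46636475]
blank 507.3330993652344 52.599853515625 39.04652786254883
bolts [[ 0.4303  0.0638  0.03  ]
 [ 0.5257  0.1339  0.03  ]
 [ 0.6509 -0.0391  0.03  ]
 [ 0.5555 -0.1088  0.03  ]]
bore [[0.50805754 0.0532799  0.066     ]]
[[0.53524816 0.01227845 0.1       ]] [[0.55066635 0.0032255  0.03      ]]
[[ 0.55170277 -0.00672029  0.1       ]] [[ 0.57026488 -0.01940327  0.03      ]]
washer [(array([544.,  57.]), array([0.6178, 0.28  ]), array([32.9, 30.9]), 47.6)]
```

View pics/stud.png

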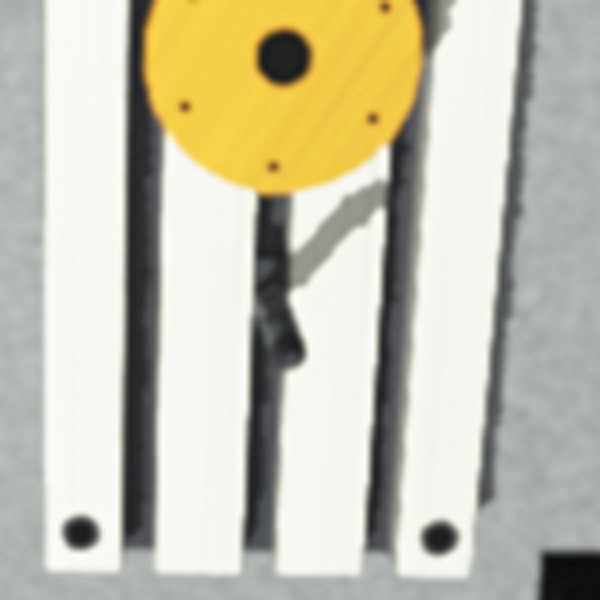

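Stud tip is at about (352.8,238) in the wrist view, giving (0.552,-0.007). The blank centre is (0.5077,0.053). Now the blue block.

```bash
cat >> h.py <<'E'
def go(x,y,z,deg,sym=True):
    from cell import manip,inverse_kinematics
    psi=np.radians(deg); C=[]
    for k in ((psi,psi+np.pi) if sym else (psi,)):
        q=inverse_kinematics([x,y,z],down(k))
        if q is not None: C.append((abs(q[5]),k))
    k=min(C)[1]; manip.move_pose([x,y,z],down(k)); return k
def lin(x,y,z,rate=.15):
    from cell import manip
    manip.move_linear([x,y,z],rate=rate)
def st():
    from cell import manip
    s=manip.state(); print("t%.2f"%s["clock"],s["tool_pos"].round(4),"F",s["contact_force"].round(1),"w%.4f"%s["gripper_width"]); return s
def pick(x,y,z,w,force,up=.15,rate=.2):
    from cell import manip
    lin(x,y,z+.03,.25); lin(x,y,z,.08); st(); manip.set_gripper(w,force); st(); lin(x,y,up,rate); st()
E
python3 - <<'E'
from h import *
c=load("w1.npz"); print("stud tip",cast(c,[[352.5,237.7]],.1),"base",cast(c,[[347,219]],.03))
go(.372,.229,.20,56.5-90); st(); c=wrist("wblue"); H=cv2.cvtColor(c["image"],cv2.COLOR_BGR2HSV)
[print(*r) for r in rect(c,cv2.inRange(H,(100,120,40),(125,255,255)),.024)]
E
```

```text
stud tip [[ 0.55277137 -0.0055031   0.1       ]] base [[ 0.55085428 -0.00301876  0.03      ]]
t4.04 [0.3725 0.2288 0.2003] F [0.6 0.9 0.7] w0.0884
[312. 211.] [0.3728 0.2326] [48.7 37.3] 56.4
```

View pics/wblue.png

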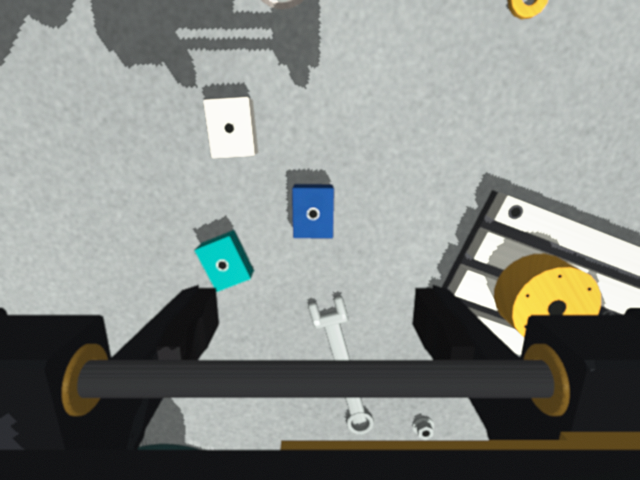

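Run:
```python
from h import *
from cell import manip
c=load("wblue.npz"); b=cast(c,[[312.8,213.5]],.024)[0]; print(b)
pick(b[0],b[1],.004,.03,30,up=.2,rate=.25)
go(.583,-.047,.2,37.2); st(); wrist("wst")
```

```text
[0.37209532 0.23092282 0.024     ]
t5.43 [0.3724 0.2311 0.0044] F [-1.5 -1.1 -0.3] w0.0879
t6.24 [0.372  0.2309 0.004 ] F [ 0.3 -0.2  0.3] w0.0377
t7.17 [0.371  0.2304 0.1984] F [-0.3 -0.  -1.2] w0.0376
t8.80 [ 0.5825 -0.0465  0.1992] F [ 0.  -0.9 -1.7] w0.0379
```

View pics/wst.png

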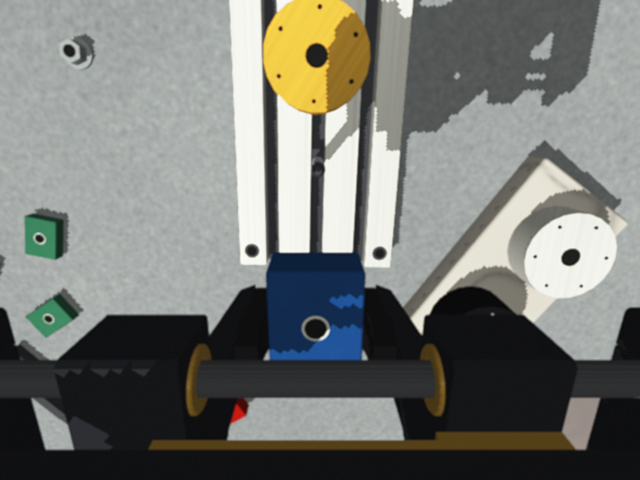

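Run:
```python
from h import *
c=load("wst.npz"); Rm,p=pose(c); print(p)
for X in [(.552,-.0055,.03),(.552,-.0055,.1)]:
    v=c["intrinsics"]@(Rm.T@(np.array(X)-p)); print(X,v[:2]/v[2])
im=c["image"]
m=cv2.inRange(cv2.cvtColor(im,cv2.COLOR_BGR2HSV),(12,100,60),(32,255,255)); k=max(cv2.findContours(m,0,1)[0],key=cv2.contourArea)
P=cast(c,k[:,0],.066)[:,:2]; print("blank",cv2.minEnclosingCircle((P*1000).astype(np.float32)),"bore",cast(c,[[316.5,55]],.066))
print("mid slot line",cast(c,[[316.5,245],[317.5,125]],.03))
cv2.imwrite("pics/st2.png",cv2.resize(im[120:210,265:375],(660,540),interpolation=cv2.INTER_CUBIC))
```

```text
[0.53680041 0.0135693  0.34584739]
(0.552, -0.0055, 0.03) [316.25105595 158.59983941]
(0.552, -0.0055, 0.1) [316.448162   166.81036696]
blank ((507.56719970703125, 52.676979064941406), 38.6386604309082) bore [[0.50741068 0.05352343 0.066     ]]
mid slot line [[ 0.59925739 -0.06748792  0.03      ]
 [ 0.53623631  0.01703277  0.03      ]]
```

View pics/st2.png

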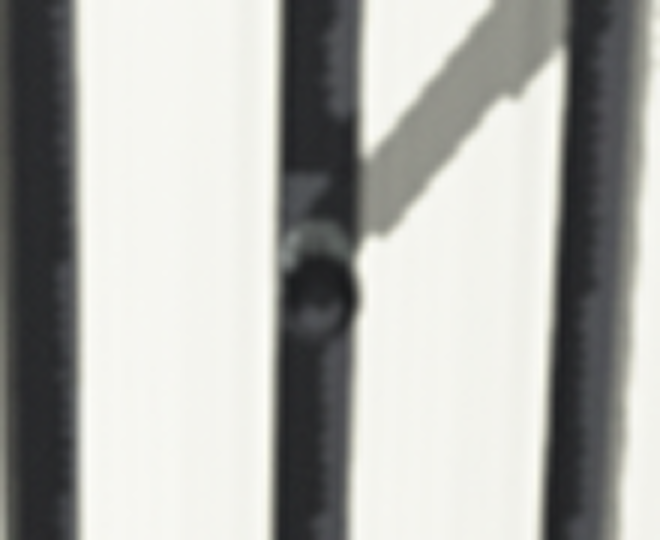

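Stud tip appears at about (318.3,168.7) here, within 1–2 mm of the estimate. Next I'll place the blue block, then go look at the green one.

Run:
```python
from h import *
from cell import manip
c=load("wst.npz"); S=cast(c,[[318.3,168.7]],.1)[0][:2]; B=np.array([.5076,.0530]); d=S-B; L=np.linalg.norm(d); u=d/L; P=S+.052*u
a=np.degrees(np.arctan2(u[1],u[0])); print("stud",S,"dist",L,"pack",P,"ang",a); np.savez("site.npz",S=S,B=B,u=u,P=P,a=a)
go(P[0],P[1],.12,a+90); lin(P[0],P[1],.05,.2); lin(P[0],P[1],.0343,.04); st()
manip.set_gripper(.055); manip.dwell(.1); lin(P[0],P[1],.13,.25); manip.set_gripper(.088)
go(.385,-.227,.20,-65+90); st(); c=wrist("wg"); H=cv2.cvtColor(c["image"],cv2.COLOR_BGR2HSV)
[print(*r) for r in rect(c,cv2.inRange(H,(55,60,15),(85,255,255)),.012)]
```

```text
stud [ 0.55375192 -0.00574648] dist 0.07470708134522827 pack [ 0.58587605 -0.04663707] ang -51.84640786985149
t10.31 [ 0.5857 -0.0466  0.0341] F [-0.3  1.2 -0.4] w0.0378
t13.12 [ 0.3856 -0.2268  0.2   ] F [ 0.4 -0.1 -0. ] w0.0880
[322. 294.] [ 0.4282 -0.3023] [41.7 32. ] 69.7
[248. 266.] [ 0.3481 -0.3052] [42.8 30.2] -79.8
[314. 212.] [ 0.3849 -0.2273] [39.8 29.8] -65.1
```

View pics/wg.png

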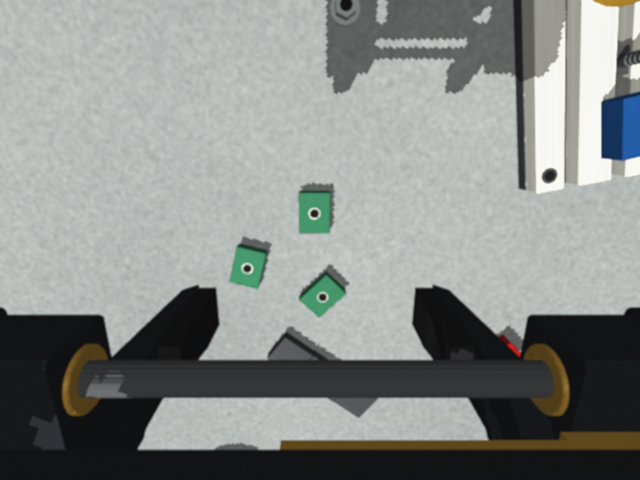

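Run:
```python
from h import *
from cell import manip
s=np.load("site.npz"); P=s["P"]; a=float(s["a"])
c=load("wg.npz"); b=cast(c,[[314.2,213]],.012)[0]; print(b)
manip.set_gripper(.06); pick(b[0],b[1],.004,.02,30,up=.17,rate=.25)
go(P[0],P[1],.13,a+90); lin(P[0],P[1],.075,.2); lin(P[0],P[1],.0583,.04); st()
manip.set_gripper(.045); manip.dwell(.1); lin(P[0],P[1],.14,.25); manip.set_gripper(.088)
q=P+.07*s["u"]; go(q[0],q[1],.2,a+90); st(); wrist("wstack")
```

```text
[ 0.38521199 -0.2283472   0.012     ]
t15.09 [ 0.3854 -0.2284  0.0042] F [ 0.8 -0.1  0.6] w0.0601
t15.66 [ 0.3854 -0.2284  0.0042] F [-0.6  0.2  2.1] w0.0297
t16.48 [ 0.3843 -0.2278  0.1687] F [-0.1 -0.3 -1.5] w0.0299
t18.52 [ 0.586  -0.0466  0.0583] F [ 0.6 -1.5 -0.4] w0.0294
t20.75 [ 0.6295 -0.1021  0.2006] F [-0.8  0.3 -0.3] w0.0878
```

View pics/wstack.png

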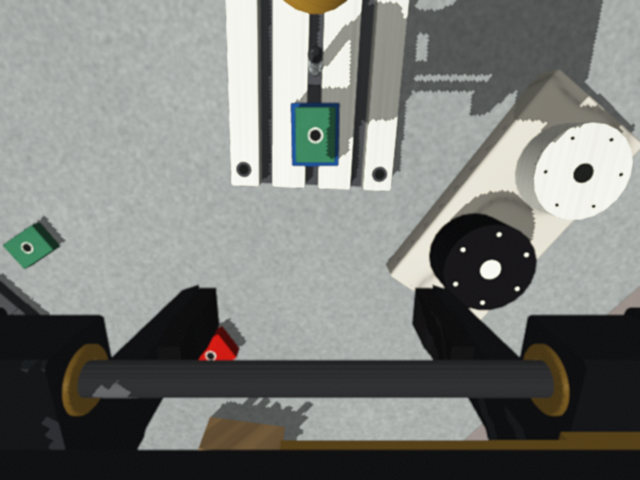

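The stack is square: a narrow, even blue rim shows around the green at (315,135). Now the strap.

Run:
```python
from h import *
from cell import manip
c=load("wstack.npz"); print("stack bore",cast(c,[[315.5,135]],.066),"stud",cast(c,[[315.5,50]],.1), dict(np.load("site.npz")))
go(.473,-.387,.22,77.5); st(); c=wrist("wstrap"); print(c["image"][200:215,310:330].mean((0,1)))
```

```text
stack bore [[ 0.58590749 -0.04624068  0.066     ]] stud [[ 0.55446058 -0.00608613  0.1       ]] {'S': array([ 0.55375192, -0.00574648]), 'B': array([0.5076, 0.053 ]), 'u': array([ 0.61777167, -0.78635753]), 'P': array([ 0.58587605, -0.04663707]), 'a': array(-51.84640787)}
t22.48 [ 0.4731 -0.3861  0.2194] F [-0.5 -0.2  0.5] w0.0878
[120.03666667 120.5        116.71      ]
```

View pics/wstrap.png

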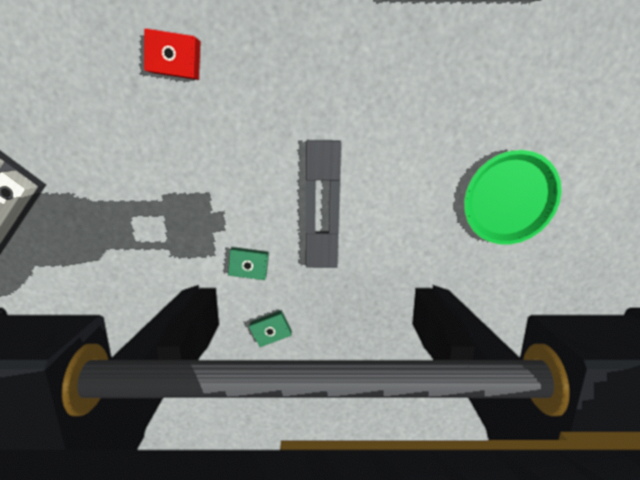

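Run:
```python
from h import *
c=load("wstrap.npz"); g=cv2.cvtColor(c["image"],cv2.COLOR_BGR2GRAY)
print(g[170,292:346],g[220,292:346]); print(g[132:148,320],g[258:274,320])
for t in (75,85,92,98):
    m=(g<t).astype(np.uint8)*255; m[:,:290]=0;m[:,350:]=0;m[:130]=0;m[280:]=0; print(t,rect(c,m,.012))
print("slot corners",cast(c,[[315.5,180],[330,180],[329,232.5],[315.5,232.5]],.012).round(4))
```

```text
[190 190 191 191 190 186 170 141 110  97  97 100  97  86  76  82  88  88
  87  88  89  89  90  89  91  91  89  89  89  87  88  88  89  90  90  92
  90  88  87  86  88  91  91  92  91  90  89 100 138 176 186 182 181 183] [189 191 191 188 174 146 121 101  94  94  97  95  95  92  90  88  90  90
  89  89  88  89 109 152 186 197 191 172 138 109  98  97  96  98  99  98
  87  80  85  91  89  90  90  90  89  93 116 157 185 192 192 193 192 190]
[189 190 188 186 181 180 173 150 111  89  89  91  91  91  90  91] [ 88  86  87  87  87  87  88  85  89 118 161 182 186 185 184 184]
75 []
85 [(array([322., 219.]), array([ 0.4569, -0.3897]), array([92.3, 30.7]), -16.4)]
92 [(array([323., 196.]), array([ 0.4739, -0.3926]), array([127.2,  33.4]), -13.3)]
98 [(array([316., 202.]), array([ 0.4745, -0.3896]), array([127.3,  39.8]), -13.2)]
slot corners [[ 0.501  -0.393   0.012 ]
 [ 0.4979 -0.4069  0.012 ]
 [ 0.4458 -0.3949  0.012 ]
 [ 0.4488 -0.3814  0.012 ]]
```

Run:
```python
from h import *
from cell import manip
s=np.load("site.npz"); S=np.array([.5541,-.0059]); a=float(s["a"])
c=load("wstrap.npz"); b=cast(c,[[322.2,203.5]],.012)[0]; print(b)
manip.set_gripper(.06); go(b[0],b[1],.12,76.7); pick(b[0],b[1],.004,.02,45,up=.18,rate=.2)
go(S[0],S[1],.15,a+90); st(); wrist("wplace")
```

```text
[ 0.47674391 -0.39447919  0.012     ]
t24.62 [ 0.4763 -0.3941  0.0033] F [ 0.6 -0.2  0.5] w0.0601
t25.13 [ 0.477  -0.3946  0.0043] F [0.9 0.1 1.6] w0.0333
t26.17 [ 0.4757 -0.3936  0.178 ] F [ 0.2  0.  -3.1] w0.0334
t27.74 [ 0.554  -0.0064  0.1496] F [-0.3  0.1 -3.6] w0.0337
```

View pics/wplace.png

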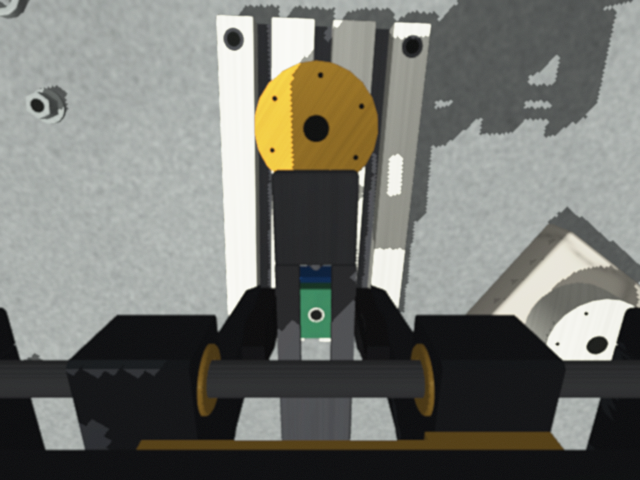

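Run:
```python
from h import *
from cell import manip
a=float(np.load("site.npz")["a"]); S=np.array([.5541,-.0059]); u=np.array([np.cos(np.radians(a)),np.sin(np.radians(a))])
c=load("wplace.npz"); T=np.array([.554,-.0064])
E=(cast(c,[[315.5,170.5],[315,264.5]],.1576)[:,:2]-T)@-u; print("end,slot end along:",E); off=np.mean(E-[.065,.027]); print("off",off)
G=S+off*u   # TCP target so the strap centre is at the stud
lin(*G,.15,.2)
for z in (.115,.105,.095,.08,.072):
    lin(*G,z,.08); s=st()
    if np.linalg.norm(s["contact_force"]-[0,0,-3.4])>8: print("STOP");break
```

```text
end,slot end along: [0.06034856 0.02212079]
off -0.004765325907617959
t28.62 [ 0.5507 -0.0021  0.1142] F [ 0.2  0.8 -3. ] w0.0332
t28.90 [ 0.5507 -0.0021  0.1044] F [ 0.1 -0.2 -3.3] w0.0331
t29.18 [ 0.5504 -0.0021  0.0941] F [-0.2 -0.2 -2.7] w0.0332
t29.51 [ 0.5502 -0.0021  0.0789] F [ 0.2  0.1 -3.1] w0.0333
t29.76 [ 0.5506 -0.0021  0.0713] F [ 0.4  0.  -3.5] w0.0333
```

Run:
```python
from h import *
from cell import manip
p=manip.state()["tool_pos"]; x,y=.5506,-.0021
for z in (.0705,.0698):
    lin(x,y,z,.03); s=st()
    if s["contact_force"][2]>3: break
manip.set_gripper(.048); manip.dwell(.15); st(); lin(x,y,.14,.25); manip.set_gripper(.088)
go(.6178,.28,.2,40); c=wrist("wwash"); st(); H=cv2.cvtColor(c["image"],cv2.COLOR_BGR2HSV)
[print(*r) for r in rect(c,cv2.inRange(H,(12,100,90),(32,255,255)),.008)]
```

```text
t30.01 [ 0.5506 -0.0021  0.0706] F [ 0.4 -0.  -3.4] w0.0333
t30.26 [ 0.5509 -0.0021  0.0703] F [-0.7 -0.5 -0.6] w0.0334
t30.82 [ 0.5507 -0.0021  0.0698] F [ 0.  -1.  -0.1] w0.0480
t33.17 [0.6176 0.2783 0.1994] F [ 0.5 -0.3 -0.1] w0.0883
[463. 443.] [0.928  0.1754] [427.4  22.5] 40.0
[560. 383.] [0.9502 0.3036] [93.3 19.9] -35.7
[ 70. 383.] [ 0.5328 -0.046 ] [93.9 20.9] -64.5
[ 78. 309.] [0.4887 0.0381] [101.6  61. ] 18.4
[319. 209.] [0.6181 0.2826] [31.2 30.7] -50.1
[597. 191.] [0.8108 0.4684] [97.5 58.6] 30.5
[553.   2.] [0.6551 0.5346] [29.3  6.4] 39.9
```

View pics/wwash.png

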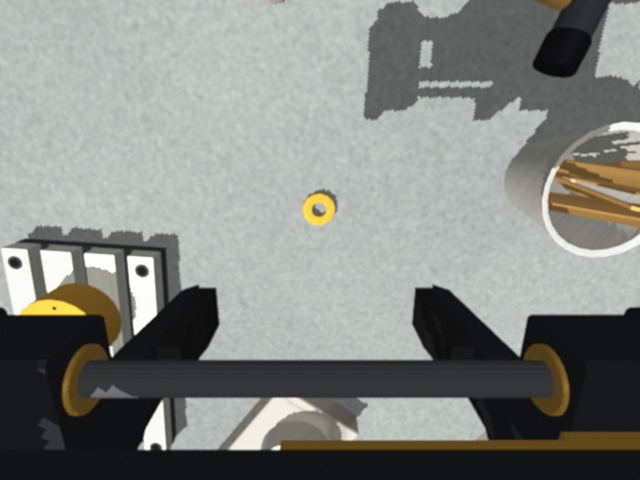

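Run:
```python
from h import *
from cell import manip
a=float(np.load("site.npz")["a"]); S=np.array([.5541,-.0059])
manip.set_gripper(.05); go(.6181,.2822,.1,40); pick(.6181,.2822,.004,.02,20,up=.18,rate=.2)
go(*S,.16,a+90); st(); wrist("wws")
```

```text
t35.31 [0.6175 0.282  0.0032] F [-0.8 -0.4  0.6] w0.0497
t35.75 [0.6185 0.2824 0.0045] F [0.5 0.2 0.6] w0.0304
t36.78 [0.6171 0.2818 0.1782] F [-0.4 -0.2 -0.8] w0.0302
t37.92 [ 0.5546 -0.0052  0.16  ] F [ 0.5  0.1 -0.5] w0.0307
```

View pics/wws.png

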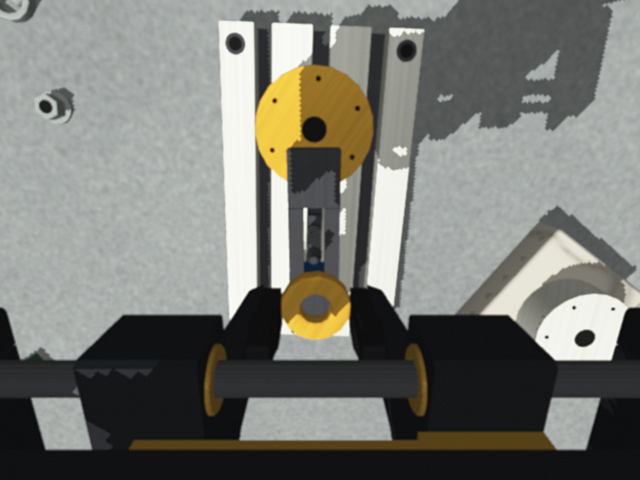

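Run:
```python
from h import *
c=load("wws.npz"); a=np.radians(float(np.load("site.npz")["a"])); u=np.array([np.cos(a),np.sin(a)]); v=np.array([-u[1],u[0]])
im=c["image"]; m=cv2.inRange(cv2.cvtColor(im,cv2.COLOR_BGR2HSV),(12,90,50),(35,255,255)); m[:265]=0;m[345:]=0;m[:,:275]=0;m[:,358:]=0
r=rect(c,m,.164); print(r)
T=np.array([.5546,-.0052])
for n,q,z in [("washer mask",None,0),("bore",[315.5,304.5],.164),("stud",[315,258],.1)]:
    X=r[-1][1] if q is None else cast(c,[q],z)[0][:2]; print(n,X,"rel TCP along u,v",(X-T)@u,(X-T)@v)
cv2.imwrite("pics/ws2.png",cv2.resize(im[195:345,265:365],(500,750)[::1],interpolation=cv2.INTER_CUBIC)[:600])
```

```text
[(array([315., 305.]), array([ 0.5537, -0.0046]), array([32.3, 31.5]), -16.4)]
washer mask [ 0.5537 -0.0046] rel TCP along u,v -0.0010278090213683719 -0.00033705877172061623
bore [ 0.55334119 -0.00394343] rel TCP along u,v -0.0017657699871205302 -0.00021360584291301184
stud [ 0.55422098 -0.00540761] rel TCP along u,v -7.089225078259787e-05 -0.0004263032006679097
```

View pics/ws2.png

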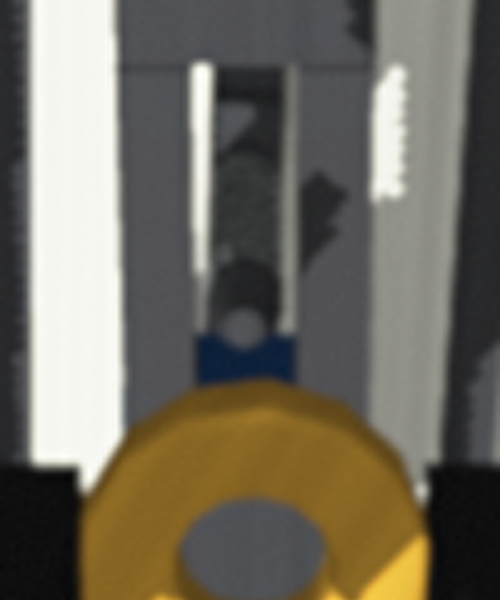

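Run:
```python
from h import *
from cell import manip
c=load("wws.npz"); W=np.array([.5536,-.0043]); T=np.array([.5546,-.0052])
X=cast(c,[[313.4,260.6]],.1)[0][:2]; print("stud now",X); S=(X+np.array([.5541,-.0059]))/2
G=S-(W-T); print(G); lin(*G,.13,.15)
for z in (.112,.106,.100,.094,.088,.0845):
    lin(*G,z,.06); s=st()
    if np.abs(s["contact_force"]).max()>7: print("STOP");break
```

```text
stud now [ 0.55449312 -0.00734188]
[ 0.55529656 -0.00752094]
t38.77 [ 0.5549 -0.0075  0.1116] F [ 0.1 -0.2 -1.2] w0.0305
t39.02 [ 0.555  -0.0076  0.1056] F [ 0.5 -0.7 -0.4] w0.0302
t39.27 [ 0.5548 -0.0075  0.0995] F [ 0.2  0.2 -0.5] w0.0302
t39.52 [ 0.5549 -0.0075  0.0934] F [ 0.1 -0.  -0.1] w0.0301
t39.77 [ 0.5549 -0.0076  0.0874] F [-0.8  1.4 -0.3] w0.0305
t40.02 [ 0.5552 -0.0076  0.0842] F [ 0.6 -0.4  1. ] w0.0302
```

Run:
```python
from h import *
from cell import manip
p=manip.state()["tool_pos"]
for z in (.0832,.0824):
    lin(.5553,-.0075,z,.03); s=st()
    if s["contact_force"][2]>3: break
manip.set_gripper(.045); manip.dwell(.15); st(); lin(.5553,-.0075,.16,.2)
a=float(np.load("site.npz")["a"]); u=np.array([np.cos(np.radians(a)),np.sin(np.radians(a))])
q=np.array([.554,-.006])+.07*u; go(*q,.2,a+90); manip.dwell(.3); st(); wrist("wfin")
from cell import cams
c=cams.capture("scene"); 
f=cv2.imread("pics/wfin.png")[0:300,150:450]; g=c["image"][200:310,240:390]
cv2.imwrite("pics/fin.png",np.hstack([cv2.resize(f,(400,400)),cv2.resize(g,(400,293))[:293] if 0 else cv2.resize(g,(400,400))]))
```

```text
t40.27 [ 0.5554 -0.0076  0.0832] F [ 0.3 -0.1 -0.3] w0.0302
t40.52 [ 0.5555 -0.0075  0.0825] F [-0.1 -0.6 -0.2] w0.0302
t41.08 [ 0.5553 -0.0075  0.0824] F [-0.1 -0.3 -0.9] w0.0451
t42.34 [ 0.5961 -0.0602  0.1987] F [0.1 0.5 0.4] w0.0450
```

View pics/fin.png

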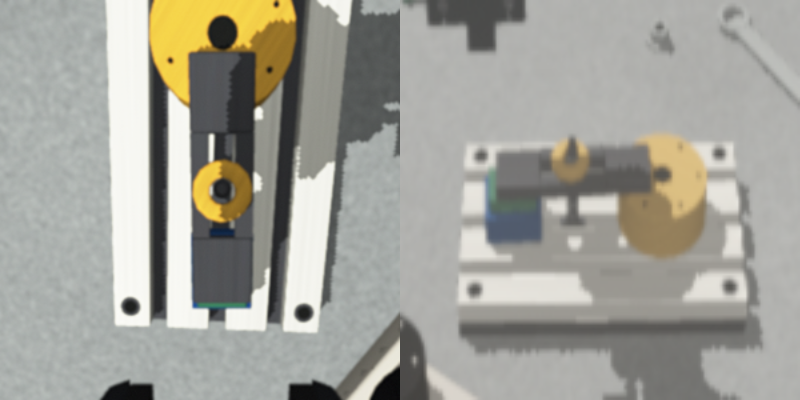

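The strap lies over brass and packing with the washer flat around the stud. I'll do one numeric check that the blanks haven't moved and the strap is level, then hand in.

Run:
```python
from h import *
from cell import order,cams
c=load("wfin.npz"); k=.75
print("blank bore",cast(c,[[150+222*k,32*k]],.066), "strap centre",cast(c,[[150+222*k,52*k],[150+221*k,304*k]],.078).mean(0))
z=c["z_map"];Rm,p=pose(c)
def hz(u,v):
    X=np.array([u,v,1])@np.linalg.inv(c["intrinsics"]).T*np.median(z[v-3:v+4,u-3:u+4]); return (Rm@X+p)[2]
print("strap top z",hz(316,58),hz(316,82),hz(316,190),hz(316,215),"washer",hz(302,142),hz(332,142))
a=load("top0.npz")["image"];b=cams.capture("top")["image"]; m=lambda i:cv2.moments(cv2.inRange(i[95:145,255:365],(0,0,0),(45,45,45)))
for i in (a,b): M=m(i); print(M["m10"]/M["m00"],M["m01"]/M["m00"])
order.close_job()
```

```text
blank bore [[0.5072919  0.05345746 0.066     ]] strap centre [ 0.55442518 -0.00700388  0.078     ]
strap top z 0.07826197950016905 0.07840594819282204 0.07865560644942449 0.07839843814746866 washer 0.08660193272349964 0.08662743271740919
73.71557971014492 30.2518115942029
82.20697498104624 31.1144806671721
the job is handed in; nothing more can be done
```

The job is handed in, at about 42 s of the 112 s allowed. The brass blank (36 mm) is the one on the plate, so I stacked blue (24 mm) and the leftmost green (12 mm) behind the stud. I then laid the strap over the stud and slipped the washer on.

**Last checks:**
- **Strap:** its top measured 78.3–78.7 mm at four points along its length, so it is level (78 mm expected). Its centre is about 1 mm from the stud, and it points at the blank's bore.
- **Washer:** it is flat, with both sides of its top at 86.6 mm (86 mm expected).
- **Brass blank:** its bore is within 0.5 mm of where it started.
- **Forces:** every reading I took stayed under 4 N.

**Check that disagreed:** a crude dark-pixel centroid over the two blanks on the slab differed by about 8 px between the first and last top views. I put this down to the arm's shadow, since the arm never went near the slab, but I did not confirm it with a separate picture.

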